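Sweep the trim jig and click the cap home

ROBOT

A 6-joint arm with a two-finger parallel gripper is mounted at the origin on the work surface. World frame = base frame: x ahead of the robot, y to its left, z up, the work surface at z = 0. Lengths are in m, angles in rad, forces in N, time in s.
With the tool pointing down it reaches from about 0.35 to 0.925 m from the base axis. Payload 6.4 kg.
Tool frame: the origin (TCP) lies at the very end of the fingers, on their centre line; the grasp point (between the pads) lies 19 mm behind it; z points along the fingers, y is the direction in which the jaws open and shut (so a half turn about z gives the same grasp; the last joint's range is limited). The gripper opens to 94 mm and grips with 3 to 60 N. Pads are 16 mm wide; open, the fingers measure 119 mm over their backs; the gripper's body (75 mm by 177 mm) begins 78 mm behind the grasp point.
Start: joints at [1.103, 0.245, 1.558, -0, 1.339, -0.174], TCP at [0.188, 0.622, 0.205] pointing down, gripper open.
Joint ranges: [-3.13, 3.13], [-1.02, 2.26], [0.13, 2.54], [-0.95, 4.09], [0.21, 2.88], [-2.74, 2.74]. Speed limits (rad/s): [2.57, 2.57, 3.14, 3.14, 3.14, 3.14].

INTERFACE

Orientations are given as a 3x3 rotation matrix whose columns are the frame's x, y, z axes.
In Python, from station import r, camera, camera_params gives the robot as it stands. The module is installed in compiled form; this text tells all that it offers.
- The arm moves only by the tool arm_command, never from a script. Its argument "series" is text: rows parted by semicolons, each of 7 numbers parted by spaces: the shift along the world's x, y, z in m, then the turn, a rotation vector about the world's x, y, z in rad, then the opening, from -1 (shut) to 1 (fully open), so that 0 is half open. A call has 1 to 5 rows; each row shifts and turns the commanded pose from where the row before left it; what a row does not reach is not made up. A row lasts 1/10 s, in which the tool goes at most 50 mm and 8.59 degrees, less where a joint would pass 70% of its speed; a pose out of reach is approached as far as the arm can. A call with a gripper value outside its range is refused whole. The fingers move at their own pace and stop on an object; "grip_force" is the grip in N (left out, the last holds). Time passes only in rows, so rows that do not move let the fingers close. It gives the time, the measured TCP pose, the force and the opening at its end, in the units of the state.
- r.state(): the state, without advancing time (a new reading comes with each control period).
- camera(name): name is "side" or "top"; returns the picture (420x560x3 uint8, red, green, blue); there is no depth.
- camera_params(name): a dict with "fx", "fy", "cx", "cy" (pixels), "R" (3x3) and "t" (3): a world point X has camera coordinates R X + t. Camera axes: x right, y down, z forward; pixel columns grow to the right and rows downward; lengths in m; the calibration is good to about 2 mm. A picture is of the moment at which its call begins. camera_params takes no time and is no camera call.
- r.sign_off(): hands the job in, once; it reports no verdict.
The state is a dict: "time_s": time; "joints": joint angles; "joint_vel": joint speeds; "joint_torque": joint torques, N m; "position": TCP position; "tool_rot": TCP orientation; "force": force on the tool from outside, world axes, zero at the start; "ft_torque": the same for the moment, N m; "gripper_width": finger opening in m.
Only numpy, scipy, OpenCV 4.12 (cv2) and the standard library are available. Lean on these libraries where they do the work, as an engineer would, in place of code of your own. Each camera call takes 0.05 s, during which the arm holds its last target.

TASK

With the bench brush, sweep the three metal offcuts off the jig's bed into the scrap trough at its side without touching them with the fingers, and set the brush back down on the bench. Then push the narrow snap cap straight down over the jig's stud: the resistance builds up and gives way with a click, and you go on pressing until the rim is fully home on the collar. Finish while still holding the cap pressed down with a steady push of about 10 N, neither letting go nor lifting away, and leave the other things on the bench where they are.

Things in the scene. Friction and masses are not known exactly. Their poses are not given: they have to be found in the camera images.
- jig: Fixed dark steel bed, 200 mm (its x) by 240 mm (its y) and 35 mm high, origin at the centre of its underside on the bench, z up. A stud stands at its x = -55 mm, y = 0. The offcuts lie on the bed's other half, their centres between x = 25 and 65 mm and y = -45 and 75 mm. The scrap trough joins the bed's +y edge.
- trough (a point): Middle of the floor of the grey scrap trough, which is open on top and fixed to the jig: inside 190 mm along the jig's x and 90 mm along its y (from jig y = 120 to 210 mm), floor 4 mm above the bench, its outer walls 38 mm high, so 31 mm below the top of the bed. Its axes are the jig's.
- collar: Fixed steel disc round the stud's foot, 42 mm across, 5 mm thick, on the bed. Origin at the centre of its underside. Pushed down over the stud, the cap meets the spring balls with its rim about 13 mm above the disc's top; resistance rises to about 11 N, gives way with the rim about 10 mm up, then the balls draw the cap down (up to 15 N) and its rim stops hard on the disc, within 1 mm.
- collar_top (a point): Centre of the collar's upper face, on the upright axis of the stud, 40 mm above the bench. From here the steel stud rises 29 mm: 19 mm thick up to 21 mm, then tapering to 12 mm at its top. Four small spring balls stick out of it to 26 mm across, their middle 9.5 mm above this point.
- cap: The narrow snap cap: loose, black plastic, a plain cylinder 38 mm in diameter and 42 mm tall, about 40 g, closed on top, open below, standing mouth down on the bench. Origin at the centre of its open rim (underside), z towards the closed top. Inside: a bore 30 mm wide and 31.5 mm deep, with a lip at the mouth that leaves 22 mm and is 4 mm high.
- brush: Loose bench brush, about 180 g, standing on its stiff, unyielding bristles. Origin at the centre of its underside, z up the handle. Bristles 90 mm (x) by 26 mm (y), 30 mm high; wooden block 92 by 32 mm above, up to 48 mm; upright handle 36 mm (x) by 22 mm (y) from 48 to 118 mm. Sweep with its long side, moving along its y.
- offcut_angle: Loose aluminium angle offcut on the bed, 24 by 22 mm and 22 mm tall, 25 g. Origin at the centre of its underside.
- offcut_block: Loose aluminium block offcut on the bed, 22 by 18 mm and 20 mm tall, 25 g. Origin at the centre of its underside.
- offcut_channel: Loose aluminium channel offcut on the bed, 22 by 22 mm and 20 mm tall, 25 g. Origin at the centre of its underside.
- wide_cap: Not part of the job: a wider, lower black cap, 58 mm in diameter and 28 mm tall, loose on the bench. Origin at the centre of its underside.
- bearing: Not part of the job: a steel ring 32 mm across and 12 mm high lying near the jig. Origin at the centre of its underside.
- driver: Not part of the job: a screwdriver 200 mm long lying on the bench, 26 mm thick at the handle. Origin under its middle, handle towards its -x.
- cleaner: Not part of the job: a white bottle 60 mm across and 160 mm tall. Origin at the centre of its underside.
- trim_coil: Not part of the job: a flat coil of steel trim 120 mm across and 24 mm high. Origin at the centre of its underside.
- parts_tray: Not part of the job: an open cardboard tray 100 by 140 mm and 50 mm high. Origin at the centre of its underside.
- spanner: Not part of the job: a spanner 180 mm long lying flat, 8 mm thick. Origin under its middle.

How it is judged:
By the outcome, as a careful person would: the job done as asked, in the order asked, and still so for the second after the job is handed in, while the arm keeps its last pose, push and grip.
It also fails if it takes over 67 s, if anything falls off the work surface, if the arm or the gripper's body presses on something with over 40 N, if the wrist force passes 120 N, or if a joint passes its speed limit or range.

## Working session

There is one attempt and no reset: what is moved stays moved. The work goes in short steps, Python scripts to look and compute and a tool call to move; the robot and the scene stay as the last step left them, time stands still between calls to the robot, and variables do not carry over. Pictures are saved under pics/ and viewed, and the job is handed in when it is done.

Besides the shell and the picture viewer there is one more tool, called after "Emit:" in YAML: its name, and indented under it one key for each argument. arm_command: Moves the arm, as the interface text tells. Its arguments: {"type":"object","properties":{"series":{"type":"string"},"grip_force":{"type":"number"}},"required":["series"]}

```bash
mkdir -p pics
python3 - <<'E'
from station import r,camera,camera_params
import cv2
for n in("side","top"):
    cv2.imwrite(f"pics/{n}0.png",camera(n)[:,:,::-1]); print(camera_params(n))
print(r.state())
E
```

```text
{'fx': 392.44853745445243, 'fy': 392.44853745445243, 'cx': 276.587129891056, 'cy': 209.12987042091078, 'R': array([[ 0.78068442, -0.62481568,  0.01171361],
       [-0.35028525, -0.45303752, -0.81979098],
       [ 0.51752496,  0.63589494, -0.57254305]]), 't': array([-0.42931684,  0.23155714,  0.87231398])}
{'fx': 456.72771718246923, 'fy': 456.72771718246923, 'cx': 269.0415519836738, 'cy': 209.10530941010876, 'R': array([[ 0.00667361, -0.99975014,  0.02133348],
       [-0.99868474, -0.00774801, -0.05068297],
       [ 0.0508356 , -0.02096718, -0.99848692]]), 't': array([-0.03535022,  0.5419944 ,  1.43015323])}
{'time_s': 0.1, 'joints': array([ 1.10293441e+00,  2.45707216e-01,  1.55888374e+00, -2.30971379e-06,
        1.33868971e+00, -1.74126377e-01]), 'joint_vel': array([-4.02637887e-04,  7.22598963e-04, -1.92503662e-03,  5.70231236e-05,
        7.34739055e-04, -1.24739718e-03]), 'joint_torque': array([ 6.46808166e-04, -4.16918850e+01, -3.15523660e+01,  6.87100575e-02,
        3.10327776e-02, -6.58746649e-05]), 'position': array([0.18796053, 0.62167115, 0.20448373]), 'tool_rot': array([[-9.57169049e-01,  2.89528643e-01, -7.59253741e-04],
       [ 2.89529493e-01,  9.57167906e-01, -1.50762666e-03],
       [ 2.90232213e-04, -1.66287993e-03, -9.99998575e-01]]), 'force': array([ 0.16794407, -0.70692519,  0.32667102]), 'ft_torque': array([-0.02199576, -0.01054679,  0.06100238]), 'gripper_width': 0.09424129076218477}
```

View pics/side0.png

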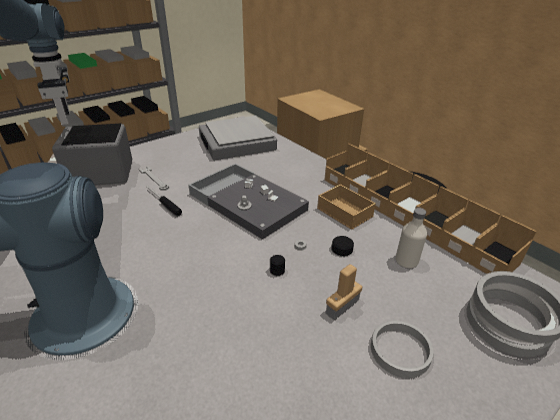

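View pics/top0.png

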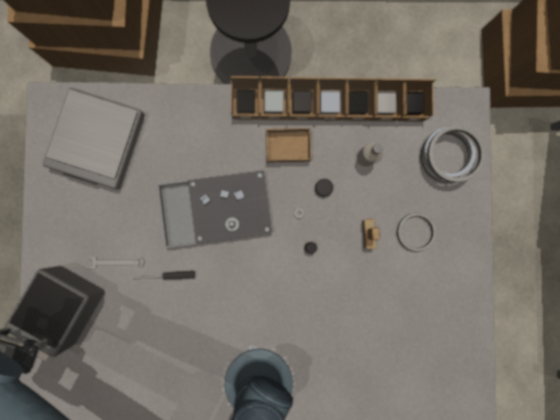

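The side view shows the jig around (250,200), the cap at (277,265), the brush at (345,290) and the wide cap at (343,245). In the top view the jig is around (215,208), stud (232,224), offcuts (205,199), (224,194) and (239,195), cap (310,247), and brush (371,235). I'll enlarge both.

```bash
cat > h.py <<'E'
import numpy as np,cv2
from station import camera_params
P={n:camera_params(n) for n in("side","top")}
def ray(n,u,v):
    p=P[n];d=p["R"].T@np.array([(u-p["cx"])/p["fx"],(v-p["cy"])/p["fy"],1.]);return -p["R"].T@p["t"],d
def onz(n,u,v,z):
    o,d=ray(n,u,v);return o+d*(z-o[2])/d[2]
def tri(a,b):
    o1,d1=ray("top",*a);o2,d2=ray("side",*b)
    s=np.linalg.lstsq(np.c_[d1,-d2],o2-o1,rcond=None)[0]
    p,q=o1+s[0]*d1,o2+s[1]*d2;return (p+q)/2,np.linalg.norm(p-q)
def proj(n,X):
    p=P[n];c=p["R"]@np.array(X)+p["t"];return np.array([p["cx"]+p["fx"]*c[0]/c[2],p["cy"]+p["fy"]*c[1]/c[2]])
def crop(src,dst,x0,y0,x1,y1,k):
    im=cv2.imread(src)[y0:y1,x0:x1];cv2.imwrite(dst,cv2.resize(im,None,fx=k,fy=k,interpolation=cv2.INTER_CUBIC))
E
python3 - <<'E'
from h import *
crop("pics/top0.png","pics/t1.png",155,160,285,260,6)
crop("pics/top0.png","pics/t2.png",290,170,400,260,6)
crop("pics/side0.png","pics/s1.png",185,155,315,245,6)
crop("pics/side0.png","pics/s2.png",260,225,380,325,6)
E
```

```text
(no output)
```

View pics/t1.png

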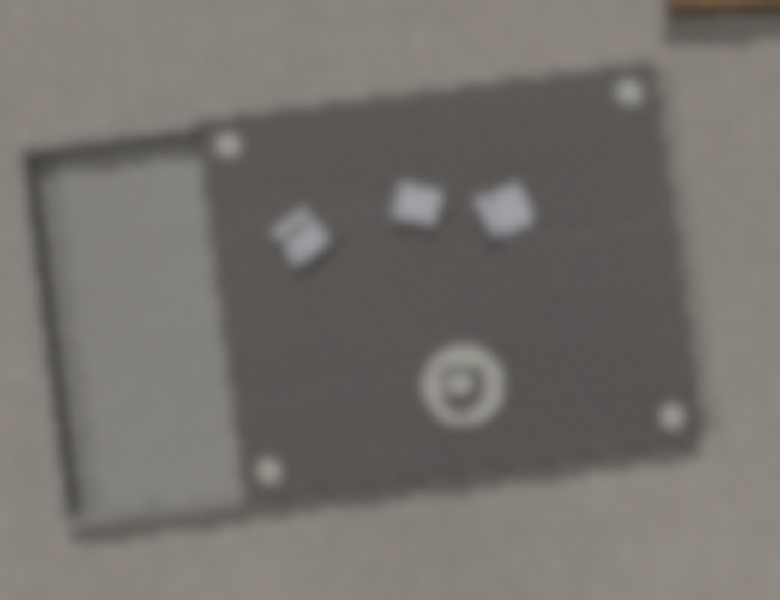

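View pics/t2.png

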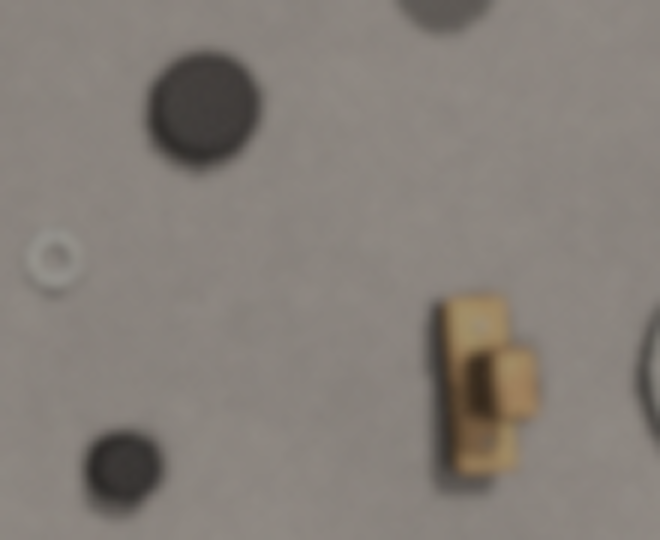

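View pics/s1.png

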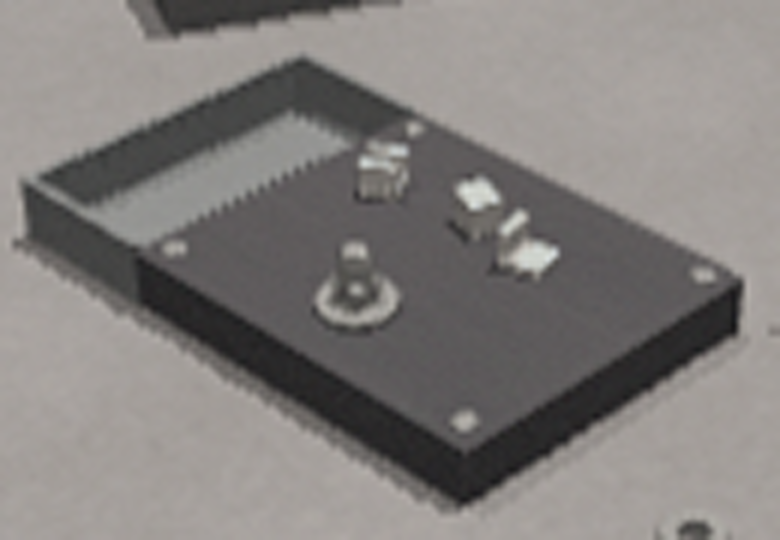

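View pics/s2.png

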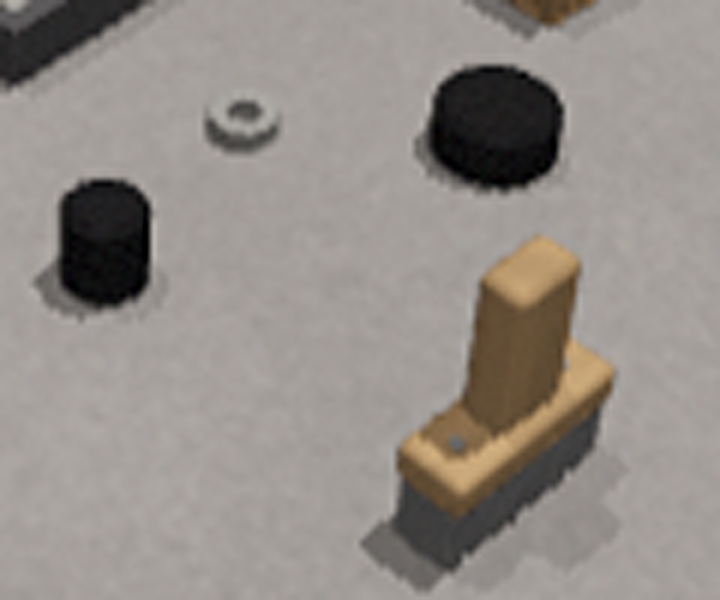

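The bolts are at (228,145), (628,92), (268,470) and (672,415) in the ×6 top crop. The collar is at (462,385), the offcuts at (300,237), (416,203) and (504,208), and the brush handle top at (516,385).

Run:
```python
from h import *
np.set_printoptions(precision=4,suppress=True)
f=lambda x0,y0,p:(x0+(p[0]+.5)/6-.5,y0+(p[1]+.5)/6-.5)
T1=lambda *p:f(155,160,p);T2=lambda *p:f(290,170,p);S1=lambda *p:f(185,155,p);S2=lambda *p:f(260,225,p)
bt=[T1(228,145),T1(628,92),T1(268,470),T1(672,415)]; bs=[S1(415,129),S1(705,273),S1(175,247),S1(465,420)]
B=[];BS=[]
for a,b in zip(bt,bs):
    B.append(onz("top",*a,.036));BS.append(onz("side",*b,.036));print("bolt",B[-1],BS[-1],tri(a,b))
for X in(np.array(B),np.array(BS)):
    c=X.mean(0);yv=(X[0]+X[2]-X[1]-X[3])/2;xv=(X[0]+X[1]-X[2]-X[3])/2
    print("jig c",c,"y ang",np.arctan2(-yv[0],yv[1]),"x ang",np.arctan2(xv[1],xv[0]),np.linalg.norm(yv),np.linalg.norm(xv))
    a=np.arctan2(-yv[0],yv[1]); print("collar pred",c[:2]+np.array([np.cos(a),np.sin(a)])*-.055)
print("collar",onz("top",*T1(462,385),.04),onz("side",*S1(358,298),.04))
print("studtop",tri(T1(460,383),S1(355,247)), onz("top",*T1(460,383),.069),onz("side",*S1(355,248),.069))
for n,p in dict(chan=(300,237),block=(416,203),angle=(504,208)).items(): print(n,onz("top",*T1(*p),.055))
print("cap top",onz("top",*T2(125,466),.042),onz("side",*S2(106,205),.042),"bottom front",onz("side",*S2(105,303),0))
print("brush handle top corners",[onz("top",*T2(*p),.118) for p in((494,350),(533,346),(541,415),(500,420))])
print("side handle",[onz("side",*S2(*p),.118) for p in((541,237),(580,262),(525,307),(483,278))])
print("block corners",[onz("top",*T2(*p),.048) for p in((445,300),(503,297),(518,468),(460,474))])
print("block side",[onz("side",*S2(*p),.048) for p in((400,448),(463,496),(614,369))])
print("bearing",onz("top",*T2(55,258),.012),"widecap",onz("top",*T2(205,108),.028))
```

```text
bolt [0.6183 0.2075 0.036 ] [0.6197 0.2095 0.036 ] (array([0.6181, 0.2073, 0.0376]), np.float64(5.196119889258727e-05))
bolt [0.6478 0.0003 0.036 ] [0.651  0.0032 0.036 ] (array([0.6477, 0.0001, 0.0389]), np.float64(0.0005980672425855602))
bolt [0.4502 0.1844 0.036 ] [0.4521 0.1871 0.036 ] (array([0.4503, 0.1841, 0.0383]), np.float64(0.0002184219688821301))
bolt [ 0.4799 -0.0237  0.036 ] [ 0.4813 -0.0207  0.036 ] (array([ 0.4797, -0.0235,  0.0385]), np.float64(0.0006648823352839337))
jig c [0.5491 0.0921 0.036 ] y ang 0.14188956357973562 x ang 0.1395337669755369 0.20978618288134784 0.16964674809999375
collar pred [0.4946 0.0844]
jig c [0.551  0.0948 0.036 ] y ang 0.14520342433989825 x ang 0.13636590728429232 0.20925517405002048 0.17026388536238488
collar pred [0.4966 0.0868]
collar [0.4946 0.0848 0.04  ] [0.4963 0.0869 0.04  ]
studtop (array([0.4946, 0.0841, 0.0721]), np.float64(0.0010573035155573233)) [0.4951 0.084  0.069 ] [0.4963 0.0877 0.069 ]
chan [0.5694 0.1673 0.055 ]
block [0.5873 0.1084 0.055 ]
angle [0.5851 0.0634 0.055 ]
cap top [ 0.4236 -0.1597  0.042 ] [ 0.4226 -0.1609  0.042 ] bottom front [ 0.4141 -0.1717  0.    ]
brush handle top corners [array([ 0.4839, -0.3324,  0.118 ]), array([ 0.486 , -0.3516,  0.118 ]), array([ 0.4522, -0.3554,  0.118 ]), array([ 0.4496, -0.3352,  0.118 ])]
side handle [array([ 0.4813, -0.3345,  0.118 ]), array([ 0.4826, -0.3518,  0.118 ]), array([ 0.4507, -0.3552,  0.118 ]), array([ 0.4497, -0.3363,  0.118 ])]
block corners [array([ 0.5103, -0.3244,  0.048 ]), array([ 0.5121, -0.3545,  0.048 ]), array([ 0.424 , -0.3618,  0.048 ]), array([ 0.4208, -0.3318,  0.048 ])]
block side [array([ 0.4209, -0.3326,  0.048 ]), array([ 0.4228, -0.3624,  0.048 ]), array([ 0.5119, -0.3544,  0.048 ])]
bearing [ 0.532  -0.1258  0.012 ] widecap [ 0.6107 -0.2029  0.028 ]
```

The two views agree within about 3 mm. The results are:
- **Jig:** centre about (0.550, 0.0935), yaw 0.14.
- **Stud:** about (0.4954, 0.0857).
- **Cap:** about (0.423, -0.160).
- **Brush:** about (0.4665, -0.3435), yaw 0.083.

Now I'll move to the brush.

Emit:
arm_command:
  series: "0.029 -0.036 0 0 0 0.042 1;0.029 -0.036 0 0 0 0.042 1;0.029 -0.036 0 0 0 0.042 1;0.029 -0.036 0 0 0 0.042 1;0.029 -0.036 0 0 0 0.042 1"

```text
time_s: 0.6
position: [0.3338, 0.4405, 0.205]
tool_rot: [[-0.997, 0.082, -0.0], [0.082, 0.997, -0.0], [0.0, -0.0, -1.0]]
force: [0.2, 0.5, -0.9]
gripper_width: 0.0939
```

Emit:
arm_command:
  series: "0.029 -0.036 0 0 0 0.042 1;0.029 -0.036 0 0 0 0.042 1;0.029 -0.036 0 0 0 0.042 1;0.029 -0.036 0 0 0 0.041 1;0.001 -0.049 0 0 0 0 1"

```text
time_s: 1.1
position: [0.4523, 0.2475, 0.2053]
tool_rot: [[-0.997, -0.083, 0.001], [-0.083, 0.997, -0.0], [-0.001, -0.0, -1.0]]
force: [0.8, -1.1, 0.1]
gripper_width: 0.094
```

Emit:
arm_command:
  series: "0.001 -0.049 0 0 0 0 1;0.001 -0.049 0 0 0 0 1;0.001 -0.049 0 0 0 0 1;0.001 -0.049 0 0 0 0 1;0.001 -0.049 0 0 0 0 1"

```text
time_s: 1.6
position: [0.4546, 0.0024, 0.2053]
tool_rot: [[-0.997, -0.083, 0.0], [-0.083, 0.997, 0.0], [-0.0, 0.0, -1.0]]
force: [0.1, -0.4, -0.1]
gripper_width: 0.0939
```

Emit:
arm_command:
  series: "0.002 -0.049 0 0 0 0 1;0.002 -0.049 0 0 0 0 1;0.002 -0.049 0 0 0 0 1;0.002 -0.049 0 0 0 0 1;0.002 -0.049 0 0 0 0 1"

```text
time_s: 2.1
position: [0.4647, -0.2428, 0.2051]
tool_rot: [[-0.997, -0.083, -0.0], [-0.083, 0.997, 0.0], [0.0, 0.0, -1.0]]
force: [0.6, 0.1, -0.0]
gripper_width: 0.094
```

Emit:
arm_command:
  series: "0.002 -0.049 0 0 0 0 1;0 -0.049 0 0 0 0 1;0 -0.003 -0.02 0 0 0 1;0 0 -0.03 0 0 0 1;0 0 0 0 0 0 1"

```text
time_s: 2.6
position: [0.4648, -0.3399, 0.1506]
tool_rot: [[-0.997, -0.082, -0.006], [-0.082, 0.997, 0.007], [0.006, 0.007, -1.0]]
force: [-0.4, 0.2, -1.0]
gripper_width: 0.0936
```

Run:
```python
from h import *
from station import r,camera
cv2.imwrite("pics/side1.png",camera("side")[:,:,::-1])
crop("pics/side1.png","pics/s3.png",260,200,400,320,5)
print(r.state()["position"])
```

```text
[ 0.46587073 -0.3405859   0.15308361]
```

View pics/s3.png

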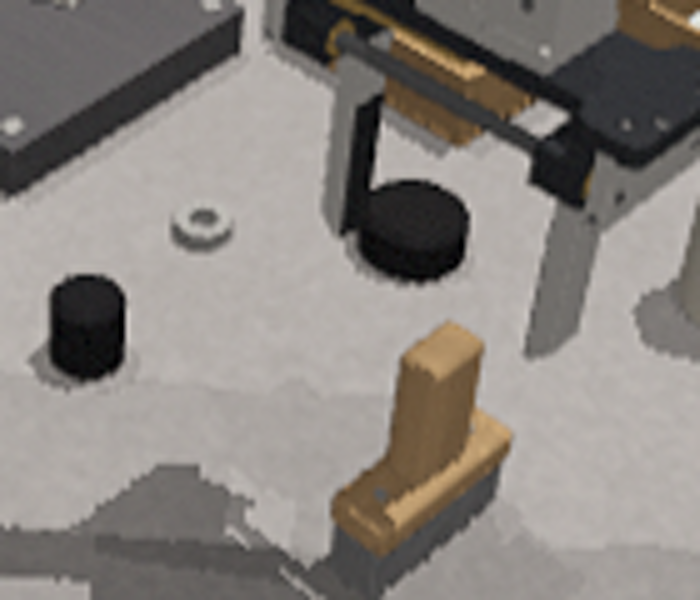

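The fingers hang either side of the handle. I'll go down to TCP z about 0.065 and grip.

Emit:
arm_command:
  series: "0.001 -0.003 -0.03 0 0 0 1;0 0 -0.03 0 0 0 1;0 0 -0.026 0 0 0 1;0 0 0 0 0 0 1;0 0 0 0 0 0 1"

```text
time_s: 3.15
position: [0.469, -0.3452, 0.0711]
tool_rot: [[-0.996, -0.084, 0.001], [-0.084, 0.996, -0.001], [-0.001, -0.001, -1.0]]
force: [0.7, -0.4, 0.0]
gripper_width: 0.0937
```

Emit:
arm_command:
  series: "0 0 0 0 0 0 -1;0 0 0 0 0 0 -1;0 0 0 0 0 0 -1;0 0 0 0 0 0 -1;0 0 0 0 0 0 -1"
  grip_force: 40

```text
time_s: 3.65
position: [0.4683, -0.3449, 0.0698]
tool_rot: [[-0.997, -0.083, 0.0], [-0.083, 0.997, -0.0], [-0.0, -0.0, -1.0]]
force: [0.4, 0.2, 0.0]
gripper_width: 0.0575
```

Emit:
arm_command:
  series: "0 0 0 0 0 0 -1;0 0 0 0 0 0 -1;0 0 0 0 0 0 -1;0 0 0 0 0 0 -1"

```text
time_s: 4.05
position: [0.4682, -0.3448, 0.0694]
tool_rot: [[-0.997, -0.083, -0.0], [-0.083, 0.997, 0.0], [0.0, 0.0, -1.0]]
force: [0.1, 0.2, 0.9]
gripper_width: 0.0254
```

Emit:
arm_command:
  series: "0 0 0 0 0 0 -1;0 0 0 0 0 0 -1;0 0 0 0 0 0 -1;0 0 0.01 0 0 0 -1;0 0 0.02 0 0 0 -1"

```text
time_s: 4.55
position: [0.4671, -0.3437, 0.0983]
tool_rot: [[-0.997, -0.083, -0.003], [-0.083, 0.997, 0.003], [0.003, 0.003, -1.0]]
force: [-0.1, -0.4, -1.7]
gripper_width: 0.0216
```

Run:
```python
from h import *
c=np.array([.55,.0935]);a=.1406;R=np.array([[np.cos(a),-np.sin(a)],[np.sin(a),np.cos(a)]])
for n,p in dict(chan=(.5694,.1673),block=(.5873,.1084),angle=(.5851,.0634)).items(): print(n,R.T@(np.array(p)+[.001,.001]-c))
for j in ((.042,-.07),(.042,.13),(.042,-.1)): print(j,c+R@np.array(j))
print(R)
```

```text
chan [0.03068096 0.07120308]
block [0.04015024 0.01037584]
angle [ 0.03166578 -0.0338718 ]
(0.042, -0.07) [0.60139515 0.03007652]
(0.042, 0.13) [0.57336771 0.22810294]
(0.042, -0.1) [6.05599270e-01 3.72553991e-04]
[[ 0.99013209 -0.14013722]
 [ 0.14013722  0.99013209]]
```

Brush held. Next I carry it to the bed behind the angle, at jig x 34 mm, y -82 mm.

Emit:
arm_command:
  series: "0 0 0.03 0 0 0 -1;0 0 0.03 0 0 0 -1;0.016 0.045 0 0 0 0.015 -1;0.016 0.045 0 0 0 0.015 -1;0.016 0.045 0 0 0 0.015 -1"

```text
time_s: 5.05
position: [0.5166, -0.2086, 0.1604]
tool_rot: [[-0.992, -0.127, 0.001], [-0.127, 0.992, -0.001], [-0.001, -0.001, -1.0]]
force: [0.8, 0.1, -1.5]
gripper_width: 0.0216
```

Emit:
arm_command:
  series: "0.016 0.045 0 0 0 0.013 -1;0.016 0.045 0 0 0 0 -1;0.016 0.045 0 0 0 0 -1;0.016 0.045 0 0 0 0 -1;0.016 0.045 0 0 0 0 -1"

```text
time_s: 5.55
position: [0.5966, 0.0171, 0.1601]
tool_rot: [[-0.99, -0.141, 0.001], [-0.141, 0.99, -0.0], [-0.001, -0.0, -1.0]]
force: [1.5, -0.1, -1.4]
gripper_width: 0.0216
```

Emit:
arm_command:
  series: "0 0 0 0 0 0 -1;0 0 0 0 0 0 -1"

```text
time_s: 5.75
position: [0.5962, 0.0161, 0.1597]
tool_rot: [[-0.99, -0.143, -0.0], [-0.143, 0.99, -0.0], [0.0, -0.0, -1.0]]
force: [0.5, -0.3, -1.2]
gripper_width: 0.0218
```

Run:
```python
from h import *
from station import r,camera
for n in("side","top"):cv2.imwrite(f"pics/{n}2.png",camera(n)[:,:,::-1])
crop("pics/side2.png","pics/s4.png",180,130,340,250,5)
print(r.state()["position"])
```

```text
[0.59600553 0.01441286 0.159582  ]
```

View pics/s4.png

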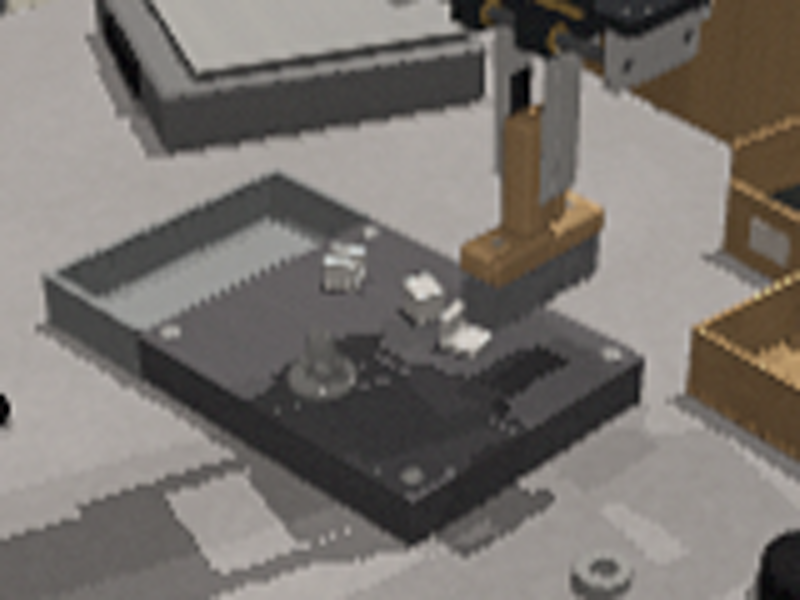

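The brush is level and above the bed, clear of the angle at (465,335). I'll lower it to 3-4 mm over the bed and start the sweep.

Emit:
arm_command:
  series: "0 0 -0.025 0 0 0 -1;0 0 -0.02 0 0 0 -1;0 0 -0.007 0 0 0 -1;0 0 0 0 0 0 -1"

```text
time_s: 6.25
position: [0.5952, 0.0141, 0.1064]
tool_rot: [[-0.99, -0.139, -0.002], [-0.139, 0.99, 0.0], [0.002, 0.001, -1.0]]
force: [-0.7, -0.3, -1.5]
gripper_width: 0.0219
```

Emit:
arm_command:
  series: "-0.0017 0.012 0 0 0 0 -1;-0.0017 0.012 0 0 0 0 -1;-0.0017 0.012 0 0 0 0 -1;-0.0017 0.012 0 0 0 0 -1;-0.0017 0.012 0 0 0 0 -1"

```text
time_s: 6.75
position: [0.5877, 0.0765, 0.1079]
tool_rot: [[-0.99, -0.141, 0.001], [-0.141, 0.99, -0.0], [-0.001, -0.0, -1.0]]
force: [-0.3, -0.7, -1.7]
gripper_width: 0.0218
```

Run:
```python
from h import *
from station import r,camera
for n in("side",):cv2.imwrite(f"pics/{n}3.png",camera(n)[:,:,::-1])
crop("pics/side3.png","pics/s5.png",180,130,340,250,5)
print(r.state()["position"])
```

```text
[0.58723224 0.07811529 0.10764394]
```

View pics/s5.png

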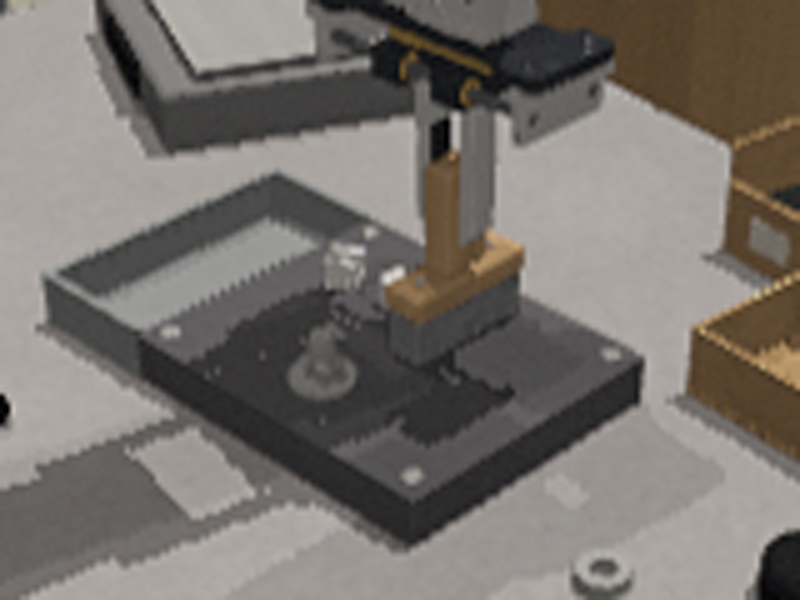

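Sweeping works: the pieces stay ahead of the brush face.

Emit:
arm_command:
  series: "-0.0014 0.01 0 0 0 0 -1;-0.0014 0.01 0 0 0 0 -1;-0.0014 0.01 0 0 0 0 -1;-0.0014 0.01 0 0 0 0 -1;-0.0014 0.01 0 0 0 0 -1"

```text
time_s: 7.3
position: [0.5806, 0.1259, 0.1074]
tool_rot: [[-0.99, -0.141, -0.0], [-0.141, 0.99, -0.0], [0.0, -0.0, -1.0]]
force: [0.2, -0.4, -1.5]
gripper_width: 0.0218
```

Emit:
arm_command:
  series: "-0.0014 0.01 0 0 0 0 -1;-0.0014 0.01 0 0 0 0 -1;-0.0014 0.01 0 0 0 0 -1;-0.0014 0.01 0 0 0 0 -1;-0.0014 0.01 0 0 0 0 -1"

```text
time_s: 7.8
position: [0.5736, 0.176, 0.1075]
tool_rot: [[-0.99, -0.141, -0.0], [-0.141, 0.99, 0.0], [0.0, 0.0, -1.0]]
force: [-0.7, 0.4, -1.7]
gripper_width: 0.0219
```

Emit:
arm_command:
  series: "-0.0014 0.01 0 0 0 0 -1;-0.0014 0.01 0 0 0 0 -1;-0.0014 0.01 0 0 0 0 -1;-0.0014 0.01 0 0 0 0 -1;-0.0014 0.01 0 0 0 0 -1"

```text
time_s: 8.3
position: [0.5666, 0.2261, 0.1074]
tool_rot: [[-0.99, -0.141, -0.0], [-0.141, 0.99, 0.0], [0.0, 0.0, -1.0]]
force: [0.3, 0.2, -1.3]
gripper_width: 0.0216
```

Run:
```python
from h import *
from station import r,camera
for n in("side",):cv2.imwrite(f"pics/{n}4.png",camera(n)[:,:,::-1])
crop("pics/side4.png","pics/s6.png",180,130,340,250,5)
print(r.state()["position"])
```

```text
[0.56627303 0.22730517 0.10746837]
```

View pics/s6.png

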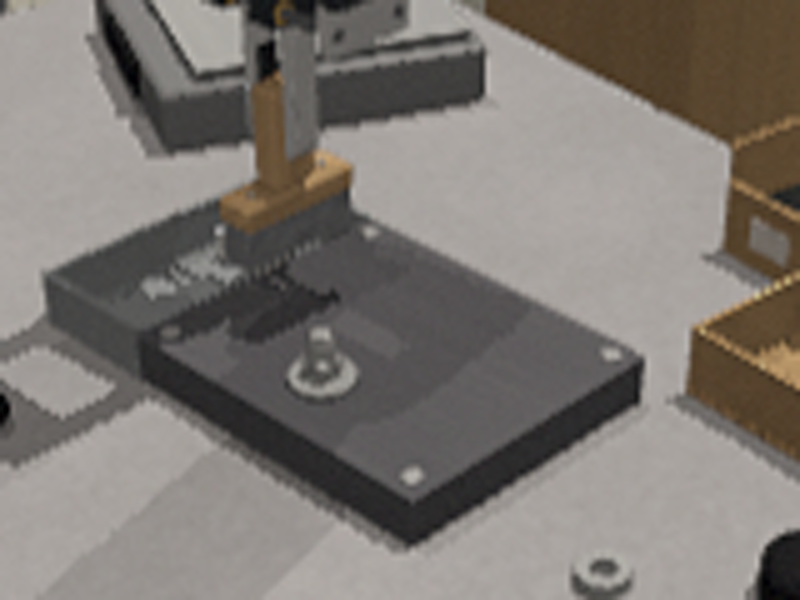

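Emit:
arm_command:
  series: "0 0 0.03 0 0 0 -1;0 0 0.03 0 0 0 -1;0.004 -0.045 0 0 0 0 -1;0.004 -0.045 0 0 0 0 -1;0.004 -0.045 0 0 0 0 -1"

```text
time_s: 8.85
position: [0.5788, 0.0891, 0.1679]
tool_rot: [[-0.99, -0.142, 0.001], [-0.142, 0.99, -0.0], [-0.001, -0.0, -1.0]]
force: [0.6, -0.3, -2.3]
gripper_width: 0.0214
```

Run:
```python
from h import *
from station import r,camera
for n in("side","top"):cv2.imwrite(f"pics/{n}5.png",camera(n)[:,:,::-1])
crop("pics/side5.png","pics/s7.png",180,140,280,220,6)
crop("pics/top5.png","pics/t7.png",150,160,280,260,6)
print(r.state()["position"])
```

```text
[0.57935164 0.0858602  0.16768093]
```

View pics/s7.png

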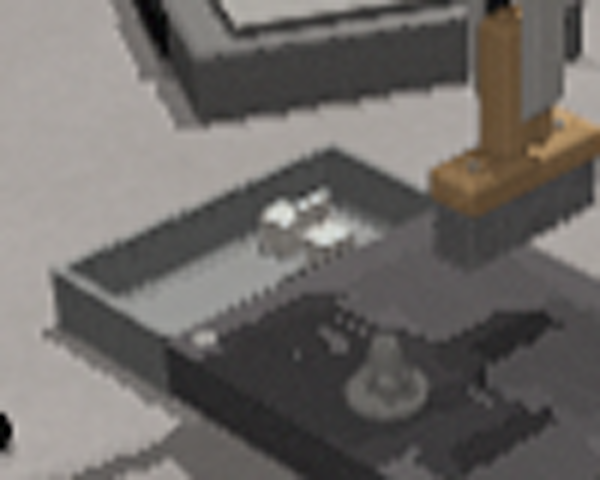

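View pics/t7.png

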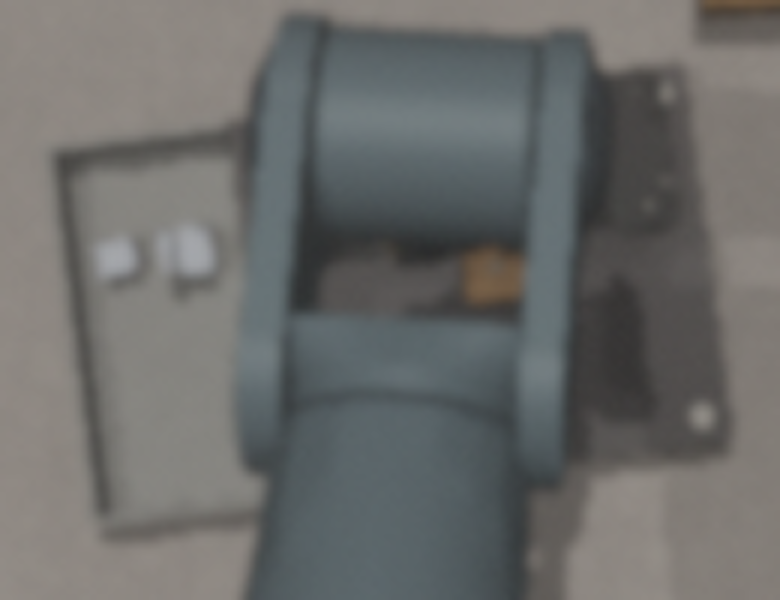

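The bed is clear and the pieces show in the trough at (280,225), (315,205) and (325,240) in the side crop. I'll take the brush back to its old spot.

Emit:
arm_command:
  series: "-0.011 -0.043 0 0 0 -0.0145 -1;-0.011 -0.043 0 0 0 -0.0145 -1;-0.011 -0.043 0 0 0 -0.0145 -1;-0.011 -0.043 0 0 0 -0.0145 -1;-0.011 -0.043 0 0 0 0 -1"

```text
time_s: 9.45
position: [0.5233, -0.1257, 0.1676]
tool_rot: [[-0.997, -0.083, 0.001], [-0.083, 0.997, 0.0], [-0.001, 0.0, -1.0]]
force: [0.4, -0.1, -2.4]
gripper_width: 0.0216
```

Emit:
arm_command:
  series: "-0.011 -0.043 0 0 0 0 -1;-0.011 -0.043 0 0 0 0 -1;-0.011 -0.043 0 0 0 0 -1;-0.011 -0.043 0 0 0 0 -1;-0.011 -0.043 0 0 0 0 -1"

```text
time_s: 9.95
position: [0.4685, -0.3409, 0.1675]
tool_rot: [[-0.997, -0.083, 0.0], [-0.083, 0.997, 0.0], [-0.0, 0.0, -1.0]]
force: [0.2, 0.7, -1.1]
gripper_width: 0.022
```

Emit:
arm_command:
  series: "0 0 -0.03 0 0 0 -1;0 0 -0.03 0 0 0 -1;0 0 -0.02 0 0 0 -1;0 0 -0.01 0 0 0 -1;0 0 0 0 0 0 -1"

```text
time_s: 10.45
position: [0.4683, -0.3387, 0.076]
tool_rot: [[-0.997, -0.084, -0.002], [-0.084, 0.997, 0.002], [0.002, 0.002, -1.0]]
force: [-0.1, -0.5, -0.8]
gripper_width: 0.0215
```

Run:
```python
from h import *
from station import r,camera
for n in("side","top"):cv2.imwrite(f"pics/{n}6.png",camera(n)[:,:,::-1])
crop("pics/side6.png","pics/s8.png",185,150,265,210,8)
crop("pics/side6.png","pics/s9.png",300,220,400,320,5)
crop("pics/top6.png","pics/t8.png",155,160,285,260,6)
s=r.state();print(s["position"],s["force"])
```

```text
[ 0.46950834 -0.34007763  0.07846061] [ 0.20260057 -0.93386772 -1.03902609]
```

View pics/s8.png

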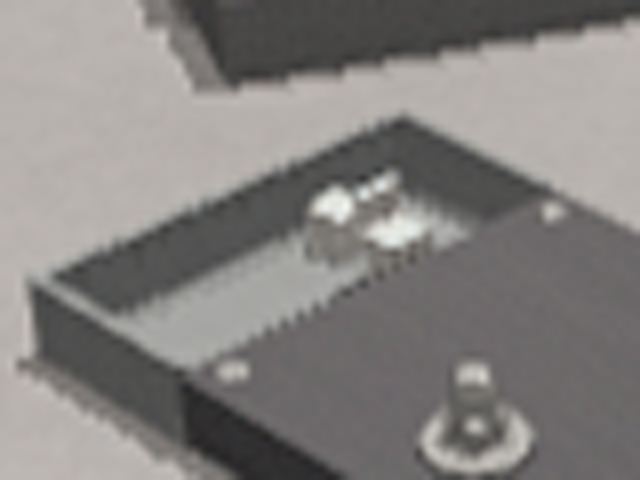

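View pics/s9.png

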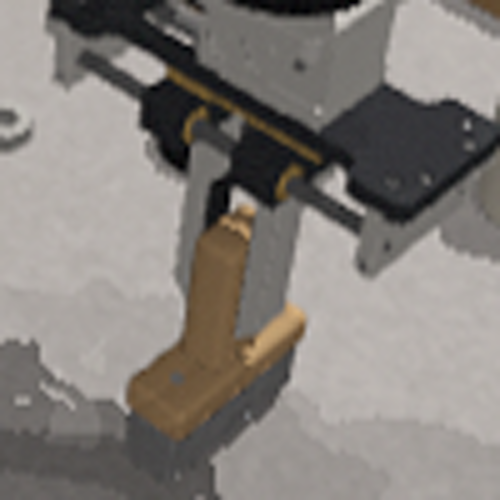

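View pics/t8.png

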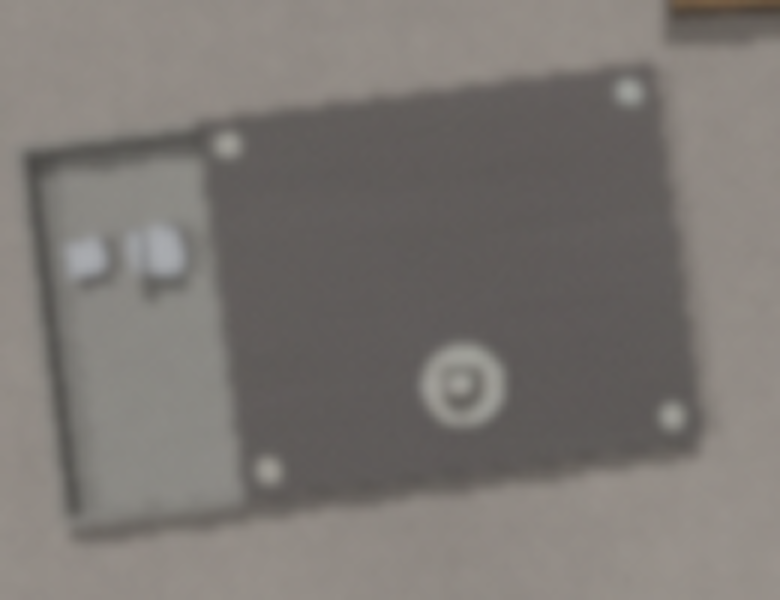

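Run:
```python
from h import *
crop("pics/side6.png","pics/a.png",215,165,250,190,20)
crop("pics/top6.png","pics/b.png",160,190,195,215,20)
a=cv2.imread("pics/a.png");b=cv2.imread("pics/b.png");cv2.imwrite("pics/ab.png",cv2.resize(np.vstack([a,b]),(560,800))[:,:] if 0 else np.hstack([cv2.resize(a,(400,286)),cv2.resize(b,(400,286))]))
c=np.array([.55,.0935]);an=.1406;R=np.array([[np.cos(an),-np.sin(an)],[np.sin(an),np.cos(an)]])
f=lambda x0,y0,p,k:(x0+(p[0]+.5)/k-.5,y0+(p[1]+.5)/k-.5)
for p in((87,258),(160,250),(132,245),(175,250)):
    X=onz("top",*f(155,160,p,6),.026);print(R.T@(X[:2]-c), proj("side",X))
```

```text
[0.03582477 0.18456344] [226.89866379 175.62339324]
[0.0349661  0.14651822] [234.2294203  179.74501405]
[0.03947567 0.16059759] [232.43238501 177.74973447]
[0.03393769 0.13880056] [235.55337187 180.69249018]
```

View pics/ab.png

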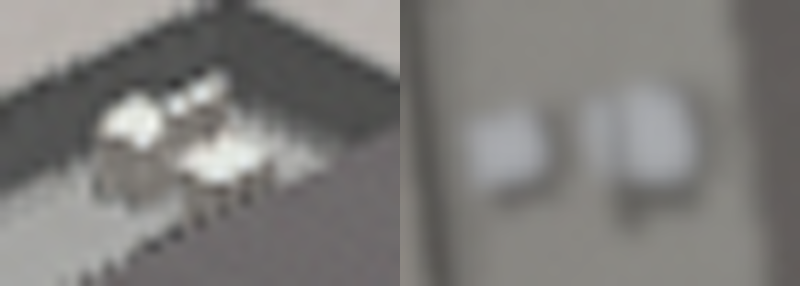

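Run:
```python
from h import *
k=400/35
c=np.array([.55,.0935]);an=.1406;R=np.array([[np.cos(an),-np.sin(an)],[np.sin(an),np.cos(an)]])
for t,s in(((598-400,135),(195,93)),((657-400,135),(222,160)),((510-400,148),(135,120))):
    X,e=tri((160+t[0]/k-.5,190+t[1]/k-.5),(215+s[0]/k-.5,165+s[1]/k-.5));print(R.T@(X[:2]-c),X[2],e)
a=cv2.imread("pics/top6.png");cv2.imwrite("pics/tf.png",a[60:350,20:500]);
```

```text
[0.03417331 0.15648123] 0.04940988317845607 0.0007635734835690739
[0.03310456 0.14389148] 0.03265859665732812 0.0020499274775496695
[0.03508637 0.18465815] 0.02868754445853211 0.002359882975789203
```

View pics/tf.png

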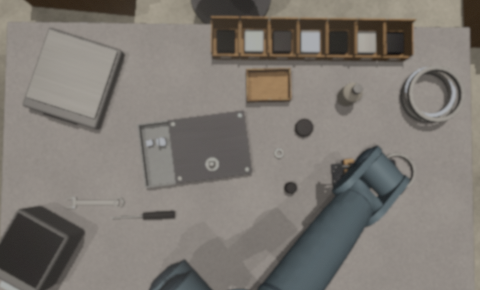

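View pics/side6.png

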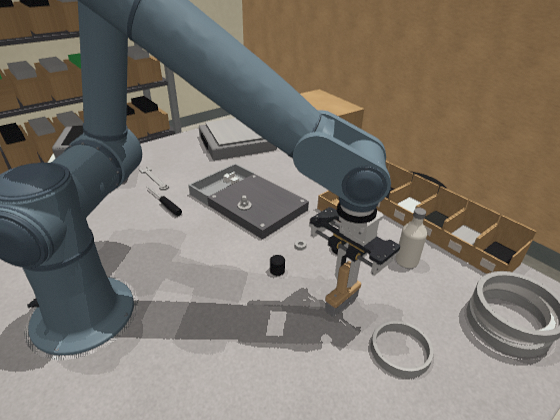

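There's no loose piece anywhere outside the trough. Triangulation puts the flange of one piece at z about 0.047, so the angle is lying on top of the channel at jig (34, 150) mm. It's inside the trough outline but stacked. With about 56 s left, I'll turn the still-held brush 90° and nudge the angle along jig -x onto the free floor.

Emit:
arm_command:
  series: "0 0 0.045 0 0 0 -1;0 0 0.045 0 0 0 -1;0.0082 0.0375 0 0 0 -0.0946 -1;0.0082 0.0375 0 0 0 -0.0946 -1;0.0082 0.0375 0 0 0 -0.0946 -1"

```text
time_s: 11.05
position: [0.4945, -0.2268, 0.17]
tool_rot: [[-0.979, 0.204, 0.004], [0.204, 0.979, -0.003], [-0.004, -0.002, -1.0]]
force: [-0.0, -0.1, -1.3]
gripper_width: 0.0218
```

Emit:
arm_command:
  series: "0.0082 0.0375 0 0 0 -0.0946 -1;0.0082 0.0375 0 0 0 -0.0946 -1;0.0082 0.0375 0 0 0 -0.0946 -1;0.0082 0.0375 0 0 0 -0.0946 -1;0.0082 0.0375 0 0 0 -0.0946 -1"

```text
time_s: 11.55
position: [0.5355, -0.0383, 0.1697]
tool_rot: [[-0.779, 0.627, 0.004], [0.627, 0.779, -0.001], [-0.004, 0.002, -1.0]]
force: [0.2, 0.0, -1.1]
gripper_width: 0.0216
```

Emit:
arm_command:
  series: "0.0082 0.0375 0 0 0 -0.0946 -1;0.0082 0.0375 0 0 0 -0.0946 -1;0.0082 0.0375 0 0 0 -0.0946 -1;0.0082 0.0375 0 0 0 -0.0946 -1;0.0082 0.0375 0 0 0 -0.0946 -1"

```text
time_s: 12.05
position: [0.5764, 0.1496, 0.1697]
tool_rot: [[-0.408, 0.913, 0.004], [0.913, 0.408, 0.0], [-0.001, 0.004, -1.0]]
force: [0.3, -0.7, -2.2]
gripper_width: 0.022
```

Emit:
arm_command:
  series: "0.0082 0.0375 0 0 0 -0.0946 -1;0.0082 0.0375 0 0 0 -0.0946 -1;0.0082 0.0375 0 0 0 -0.0946 -1;0 0 0 0 0 0 -1"

```text
time_s: 12.45
position: [0.6008, 0.2646, 0.1696]
tool_rot: [[-0.143, 0.99, 0.004], [0.99, 0.143, 0.002], [0.002, 0.004, -1.0]]
force: [-0.2, -0.1, -2.1]
gripper_width: 0.0215
```

Run:
```python
from h import *
from station import r,camera
for n in("side","top"):cv2.imwrite(f"pics/{n}7.png",camera(n)[:,:,::-1])
crop("pics/side7.png","pics/s10.png",180,110,280,210,6)
s=r.state();print(s["position"],s["force"])
```

```text
[0.60038677 0.26110506 0.16891283] [-0.92451181 -0.64239261 -1.92063326]
```

View pics/s10.png

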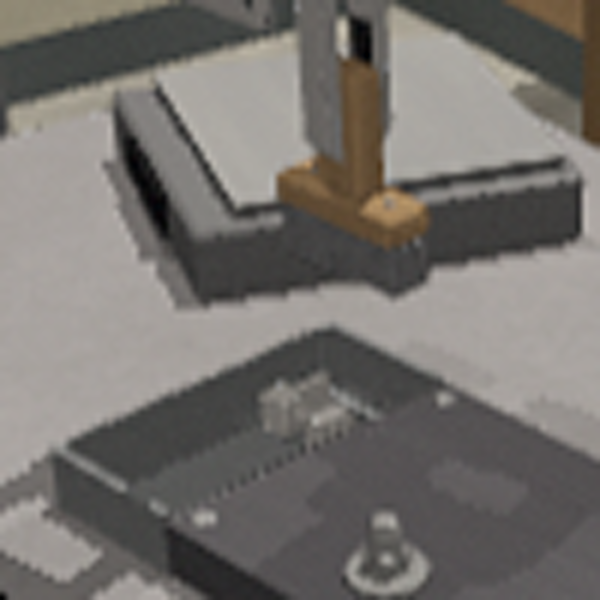

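The brush is turned and above the trough's far end. I'll lower it and nudge.

Emit:
arm_command:
  series: "0 -0.003 -0.03 0 0 0 -1;0 0 -0.025 0 0 0 -1;0 0 -0.007 0 0 0 -1;0 0 0 0 0 0 -1;0 0 0 0 0 0 -1"

```text
time_s: 13.05
position: [0.6008, 0.2567, 0.1068]
tool_rot: [[-0.139, 0.99, 0.002], [0.99, 0.139, 0.0], [0.0, 0.002, -1.0]]
force: [-0.5, -0.1, 0.0]
gripper_width: 0.022
```

Emit:
arm_command:
  series: "-0.008 -0.0011 0 0 0 0 -1;-0.008 -0.0011 0 0 0 0 -1;-0.008 -0.0011 0 0 0 0 -1;-0.008 -0.0011 0 0 0 0 -1"

```text
time_s: 13.45
position: [0.5675, 0.2527, 0.1062]
tool_rot: [[-0.14, 0.99, 0.001], [0.99, 0.14, 0.0], [-0.0, 0.001, -1.0]]
force: [0.0, -0.7, 0.7]
gripper_width: 0.0217
```

Run:
```python
from h import *
from station import r,camera
for n in("side",):cv2.imwrite(f"pics/{n}8.png",camera(n)[:,:,::-1])
crop("pics/side8.png","pics/s11.png",180,110,280,210,6)
s=r.state();print(s["position"],s["force"])
```

```text
[0.56632921 0.25269079 0.10597213] [0.19121694 0.80429523 1.73844965]
```

View pics/s11.png

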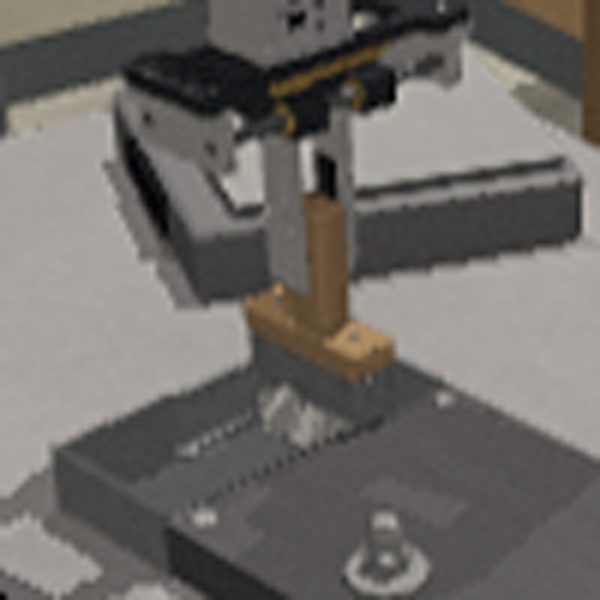

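Emit:
arm_command:
  series: "-0.004 -0.0006 0.002 0 0 0 -1;-0.008 -0.0011 0 0 0 0 -1;-0.008 -0.0011 0 0 0 0 -1;-0.008 -0.0011 0 0 0 0 -1"

```text
time_s: 13.9
position: [0.539, 0.2487, 0.1071]
tool_rot: [[-0.14, 0.99, -0.001], [0.99, 0.14, -0.0], [0.0, -0.001, -1.0]]
force: [-0.2, 0.4, -1.2]
gripper_width: 0.0218
```

Run:
```python
from h import *
from station import r,camera
for n in("side",):cv2.imwrite(f"pics/{n}9.png",camera(n)[:,:,::-1])
crop("pics/side9.png","pics/s12.png",180,110,280,210,6)
s=r.state();print(s["position"],s["force"])
```

```text
[0.53782104 0.24871855 0.10687922] [ 0.05360597  0.90859445 -1.86421111]
```

View pics/s12.png

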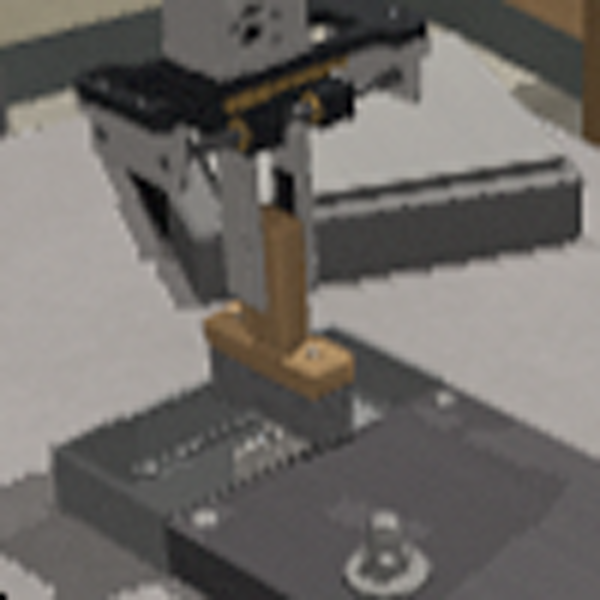

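Emit:
arm_command:
  series: "0 0 0.032 0 0 0 -1;0 0 0.03 0 0 0 -1;-0.0044 -0.0371 0 0 0 0.0946 -1;-0.0044 -0.0371 0 0 0 0.0946 -1;-0.0044 -0.0371 0 0 0 0.0946 -1"

```text
time_s: 14.45
position: [0.5263, 0.1366, 0.1697]
tool_rot: [[-0.416, 0.909, 0.001], [0.909, 0.416, -0.0], [-0.0, 0.001, -1.0]]
force: [0.9, 0.1, -1.5]
gripper_width: 0.0218
```

Emit:
arm_command:
  series: "-0.0044 -0.0371 0 0 0 0.0946 -1;-0.0044 -0.0371 0 0 0 0.0946 -1;-0.0044 -0.0371 0 0 0 0.0946 -1;-0.0044 -0.0371 0 0 0 0.0946 -1;-0.0044 -0.0371 0 0 0 0.0946 -1"

```text
time_s: 14.95
position: [0.5042, -0.0493, 0.1694]
tool_rot: [[-0.784, 0.621, 0.0], [0.621, 0.784, -0.0], [-0.0, 0.0, -1.0]]
force: [0.2, 0.6, -0.6]
gripper_width: 0.0213
```

Emit:
arm_command:
  series: "-0.0044 -0.0371 0 0 0 0.0946 -1;-0.0044 -0.0371 0 0 0 0.0946 -1;-0.0044 -0.0371 0 0 0 0.0946 -1;-0.0044 -0.0371 0 0 0 0.0946 -1;-0.0044 -0.0371 0 0 0 0.0946 -1"

```text
time_s: 15.45
position: [0.4822, -0.2348, 0.1695]
tool_rot: [[-0.981, 0.196, 0.0], [0.196, 0.981, -0.0], [-0.0, -0.0, -1.0]]
force: [1.2, -0.5, -0.4]
gripper_width: 0.0216
```

Emit:
arm_command:
  series: "-0.0044 -0.0371 0 0 0 0.0946 -1;-0.0044 -0.0371 0 0 0 0.0946 -1;-0.0044 -0.0371 0 0 0 0.0946 -1;0 0 0 0 0 0 -1"

```text
time_s: 15.85
position: [0.4686, -0.3485, 0.1696]
tool_rot: [[-0.997, -0.08, 0.0], [-0.08, 0.997, -0.002], [-0.0, -0.002, -1.0]]
force: [0.6, 0.3, -1.9]
gripper_width: 0.0219
```

Run:
```python
from h import *
from station import r,camera
for n in("side","top"):cv2.imwrite(f"pics/{n}10.png",camera(n)[:,:,::-1])
crop("pics/side10.png","pics/a.png",205,160,255,195,16)
crop("pics/top10.png","pics/b.png",155,175,205,210,16)
a=cv2.imread("pics/a.png");b=cv2.imread("pics/b.png");cv2.imwrite("pics/ab2.png",np.hstack([cv2.resize(a,(400,280)),cv2.resize(b,(400,280))]))
s=r.state();print(s["position"],s["force"])
```

```text
[ 0.46912699 -0.34487004  0.16908349] [ 0.16123372 -0.03563189 -1.7555777 ]
```

View pics/ab2.png

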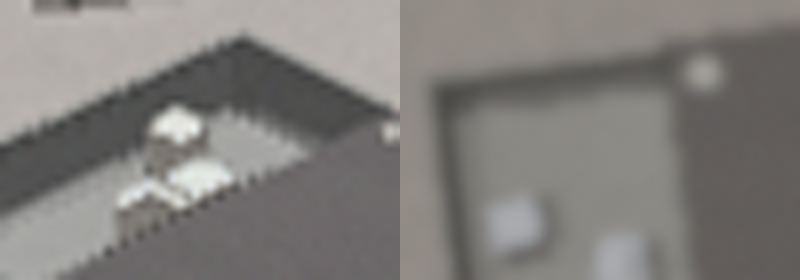

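All three offcuts now lie separately on the trough floor, at about (178,130), (145,205) and (200,178) in the left half. Now I set the brush down.

Emit:
arm_command:
  series: "0 0 -0.035 0 0 0 -1;0 0 -0.035 0 0 0 -1;0 0 -0.02 0 0 0 -1;0 0 -0.004 0 0 0 -1;0 0 0 0 0 0 -1"

```text
time_s: 16.45
position: [0.4696, -0.3435, 0.0752]
tool_rot: [[-0.996, -0.084, -0.001], [-0.084, 0.996, 0.001], [0.001, 0.001, -1.0]]
force: [0.3, -0.2, -0.9]
gripper_width: 0.0221
```

Emit:
arm_command:
  series: "0 0 -0.003 0 0 0 -1;0 0 -0.001 0 0 0 -1;0 0 0 0 0 0 -1"

```text
time_s: 16.75
position: [0.47, -0.3451, 0.0724]
tool_rot: [[-0.997, -0.083, 0.001], [-0.083, 0.997, -0.001], [-0.001, -0.001, -1.0]]
force: [0.1, -0.1, -0.9]
gripper_width: 0.0214
```

Emit:
arm_command:
  series: "0 0 -0.002 0 0 0 -1;0 0 0 0 0 0 -1"

```text
time_s: 16.95
position: [0.4695, -0.3448, 0.0695]
tool_rot: [[-0.997, -0.083, 0.0], [-0.083, 0.997, -0.0], [-0.0, -0.0, -1.0]]
force: [-0.6, 0.6, -1.7]
gripper_width: 0.0217
```

Emit:
arm_command:
  series: "0 0 -0.001 0 0 0 -1;0 0 0 0 0 0 -1"

```text
time_s: 17.15
position: [0.4697, -0.3449, 0.0693]
tool_rot: [[-0.997, -0.083, -0.0], [-0.083, 0.997, 0.0], [0.0, 0.0, -1.0]]
force: [-0.8, 1.7, 5.0]
gripper_width: 0.0221
```

Contact is +5 N, so I release.

Emit:
arm_command:
  series: "0 0 0 0 0 0 1;0 0 0 0 0 0 1;0 0 0 0 0 0 1;0 0 0 0 0 0 1;0 0 0 0 0 0 1"

```text
time_s: 17.65
position: [0.4695, -0.3447, 0.0683]
tool_rot: [[-0.997, -0.083, -0.0], [-0.083, 0.997, -0.0], [0.0, -0.0, -1.0]]
force: [-0.3, -0.8, 0.6]
gripper_width: 0.0586
```

Emit:
arm_command:
  series: "0 0 0.02 0 0 0 1;0 0 0.04 0 0 0 1;0 0 0.03 0 0 0 1;0 0 0 0 0 0 1"

```text
time_s: 18.05
position: [0.4718, -0.3471, 0.1639]
tool_rot: [[-0.997, -0.083, 0.007], [-0.083, 0.997, -0.007], [-0.006, -0.008, -1.0]]
force: [0.6, -0.0, 0.1]
gripper_width: 0.0901
```

Emit:
arm_command:
  series: "-0.0118 0.0463 0 0 0 0 1;-0.0118 0.0463 0 0 0 0 1;-0.0118 0.0463 0 0 0 0 1;-0.0118 0.0463 0 0 0 0 1;0 0 0 0 0 0 1"

```text
time_s: 18.55
position: [0.4202, -0.1549, 0.1564]
tool_rot: [[-0.996, -0.087, -0.003], [-0.087, 0.996, 0.003], [0.002, 0.003, -1.0]]
force: [-0.5, -0.6, 0.3]
gripper_width: 0.0941
```

Emit:
arm_command:
  series: "0 0 -0.03 0 0 0 1;0 0 -0.03 0 0 0 1;0 0 -0.02 0 0 0 1;0 0 0 0 0 0 1;0 0 0 0 0 0 1"

```text
time_s: 19.05
position: [0.4223, -0.1599, 0.0783]
tool_rot: [[-0.997, -0.083, -0.001], [-0.083, 0.997, 0.0], [0.001, 0.0, -1.0]]
force: [0.4, -0.0, 0.4]
gripper_width: 0.0936
```

Run:
```python
from h import *
from station import r,camera
for n in("side",):cv2.imwrite(f"pics/{n}11.png",camera(n)[:,:,::-1])
crop("pics/side11.png","pics/s13.png",230,200,370,320,5)
s=r.state();print(s["position"],s["force"])
```

```text
[ 0.42292816 -0.16025304  0.07919115] [-0.2029683  -0.00757026 -0.26874908]
```

View pics/s13.png

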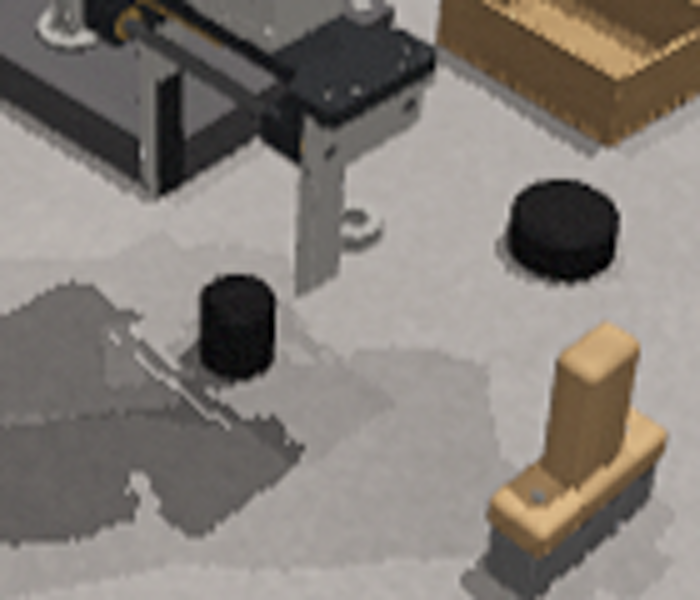

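The brush stands upright at its old place and the cap sits between the fingers. I'll descend and grip.

Emit:
arm_command:
  series: "0 0 -0.03 0 0 0 1;0 0 -0.025 0 0 0 1;0 0 -0.01 0 0 0 1;0 0 0 0 0 0 1;0 0 0 0 0 0 1"

```text
time_s: 19.6
position: [0.4234, -0.1603, 0.0148]
tool_rot: [[-0.997, -0.083, 0.002], [-0.083, 0.997, -0.001], [-0.002, -0.001, -1.0]]
force: [-0.9, 1.0, -0.1]
gripper_width: 0.0941
```

Emit:
arm_command:
  series: "0 0 0 0 0 0 -1;0 0 0 0 0 0 -1;0 0 0 0 0 0 -1;0 0 0 0 0 0 -1;0 0 0 0 0 0 -1"
  grip_force: 50

```text
time_s: 20.1
position: [0.4224, -0.1596, 0.0136]
tool_rot: [[-0.997, -0.083, 0.0], [-0.083, 0.997, -0.0], [-0.0, -0.0, -1.0]]
force: [-0.5, 0.2, -0.7]
gripper_width: 0.0572
```

Emit:
arm_command:
  series: "0 0 0 0 0 0 -1;0 0 0 0 0 0 -1;0 0 0 0 0 0 -1;0 0 0 0 0 0 -1;0 0 0 0 0 0 -1"

```text
time_s: 20.6
position: [0.4223, -0.1595, 0.0134]
tool_rot: [[-0.997, -0.083, -0.0], [-0.083, 0.997, 0.0], [0.0, 0.0, -1.0]]
force: [0.8, 0.3, 0.1]
gripper_width: 0.0375
```

Cap held (37.5 mm), with TCP 13.4 mm above the rim. I lift and carry it over the stud.

Emit:
arm_command:
  series: "0 0 0.03 0 0 0 -1;0 0 0.03 0 0 0 -1;0 0 0.03 0 0 0 -1;0.0122 0.0409 0 0 0 0 -1;0.0122 0.0409 0 0 0 0 -1"

```text
time_s: 21.1
position: [0.4478, -0.0779, 0.105]
tool_rot: [[-0.997, -0.08, 0.003], [-0.08, 0.997, -0.001], [-0.003, -0.002, -1.0]]
force: [0.8, -0.1, -0.8]
gripper_width: 0.0375
```

Emit:
arm_command:
  series: "0.0122 0.0409 0 0 0 0 -1;0.0122 0.0409 0 0 0 0 -1;0.0122 0.0409 0 0 0 0 -1;0.0122 0.0409 0 0 0 0 -1;0 0 0 0 0 0 -1"

```text
time_s: 21.6
position: [0.496, 0.0896, 0.1035]
tool_rot: [[-0.996, -0.089, 0.0], [-0.089, 0.996, 0.001], [-0.001, 0.001, -1.0]]
force: [-0.1, -0.6, 0.1]
gripper_width: 0.0372
```

Run:
```python
from h import *
from station import r,camera
for n in("side","top"):cv2.imwrite(f"pics/{n}12.png",camera(n)[:,:,::-1])
crop("pics/side12.png","pics/s14.png",205,155,285,215,8)
crop("pics/top12.png","pics/t14.png",180,170,280,245,8)
s=r.state();print(s["position"],s["force"])
```

```text
[0.4952866  0.08651443 0.10316984] [-0.03784234 -0.06146081  0.3801946 ]
```

View pics/s14.png

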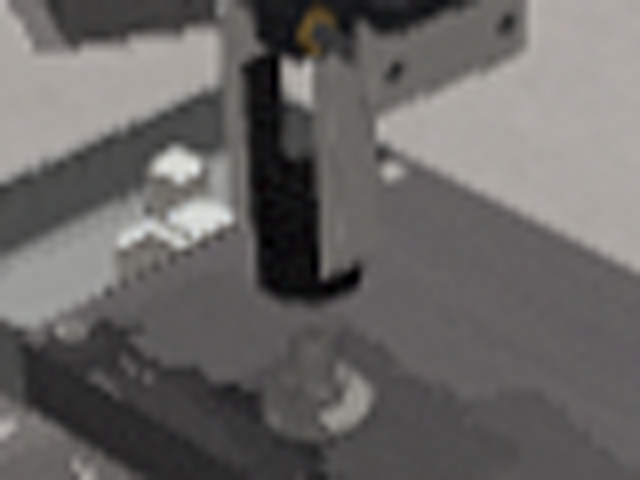

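View pics/t14.png

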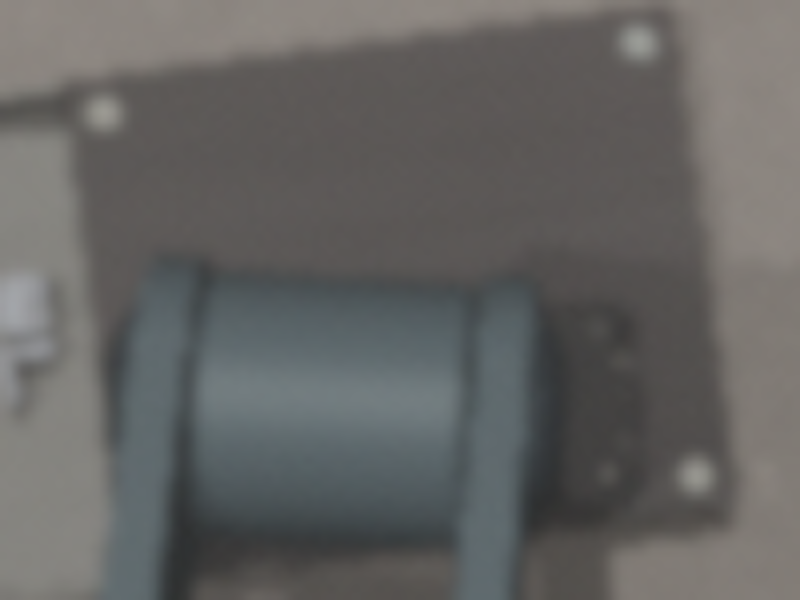

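Run:
```python
from h import *
f=lambda p:(205+(p[0]+.5)/8-.5,155+(p[1]+.5)/8-.5)
C=np.array([.4953,.0865]); z=.0898
th=np.linspace(0,2*np.pi,400)
def ext(c,r,z):
    q=np.array([proj("side",[c[0]+r*np.cos(t),c[1]+r*np.sin(t),z]) for t in th]); return ((q-[205,155]+.5)*8-.5)
q=ext(C,.019,z);print("cap pred rim umin,umax,vmax",q[:,0].min(),q[:,0].max(),q[:,1].max(),"obs 258 361 298")
q=ext((.4953,.0865),.021,.04);print("collar pred",q[:,0].min(),q[:,0].max(),q[:,1].min(),q[:,1].max(),"obs 262 374 ")
im=cv2.imread("pics/side0.png")
cv2.imwrite("pics/c1.png",np.hstack([cv2.resize(im[195:212,232:257],None,fx=16,fy=16,interpolation=cv2.INTER_NEAREST),cv2.resize(cv2.imread("pics/side12.png")[180:197,230:255],None,fx=16,fy=16,interpolation=cv2.INTER_NEAREST)]))
```

```text
cap pred rim umin,umax,vmax 258.10091023045675 363.78553738792084 313.2122818414539 obs 258 361 298
collar pred 258.90641407815974 372.83607125336084 367.3897900215504 431.34192125808704 obs 262 374
```

View pics/c1.png

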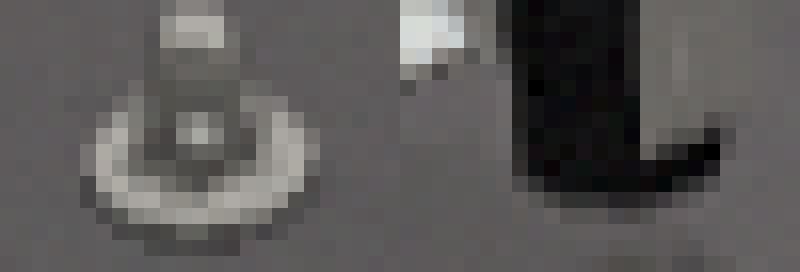

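Side-view lateral alignment of the cap and stud agrees within about 1 mm. I'll go down over the taper and watch the side forces.

Emit:
arm_command:
  series: "0 0 -0.01 0 0 0 -1;0 0 -0.01 0 0 0 -1;0 0 -0.007 0 0 0 -1;0 0 0 0 0 0 -1;0 0 0 0 0 0 -1"

```text
time_s: 22.2
position: [0.4953, 0.0854, 0.0761]
tool_rot: [[-0.997, -0.082, -0.001], [-0.082, 0.997, 0.0], [0.001, 0.0, -1.0]]
force: [-0.4, 0.3, 0.2]
gripper_width: 0.0376
```

Emit:
arm_command:
  series: "0 0 -0.002 0 0 0 -1;0 0 -0.002 0 0 0 -1;0 0 0 0 0 0 -1;0 0 0 0 0 0 -1"

```text
time_s: 22.6
position: [0.4955, 0.0859, 0.0725]
tool_rot: [[-0.997, -0.083, 0.0], [-0.083, 0.997, -0.0], [-0.0, -0.0, -1.0]]
force: [-1.0, 0.5, -0.2]
gripper_width: 0.0372
```

No side force with the lip over the shaft, so I continue to the balls.

Emit:
arm_command:
  series: "0 0 -0.002 0 0 0 -1;0 0 -0.002 0 0 0 -1;0 0 -0.001 0 0 0 -1;0 0 0 0 0 0 -1"

```text
time_s: 23.0
position: [0.4955, 0.0859, 0.0673]
tool_rot: [[-0.997, -0.083, -0.0], [-0.083, 0.997, -0.0], [0.0, -0.0, -1.0]]
force: [-0.3, -1.0, 0.4]
gripper_width: 0.0375
```

Emit:
arm_command:
  series: "0 0 -0.001 0 0 0 -1;0 0 -0.001 0 0 0 -1;0 0 -0.001 0 0 0 -1;0 0 0 0 0 0 -1"
  grip_force: 60

```text
time_s: 23.4
position: [0.4959, 0.0857, 0.0659]
tool_rot: [[-0.997, -0.083, -0.0], [-0.083, 0.997, -0.001], [0.0, -0.0, -1.0]]
force: [-4.3, -1.9, 10.5]
gripper_width: 0.0372
```

Resistance is 10.5 N, with a -4 N side force in x. I'll ease -1 mm in x and press on.

Emit:
arm_command:
  series: "-0.001 -0.0005 0 0 0 0 -1;0 0 0 0 0 0 -1"

```text
time_s: 23.6
position: [0.4949, 0.0854, 0.0656]
tool_rot: [[-0.997, -0.083, 0.0], [-0.083, 0.997, -0.0], [-0.0, -0.0, -1.0]]
force: [-3.8, 0.0, 7.6]
gripper_width: 0.0377
```

Emit:
arm_command:
  series: "0 0 -0.001 0 0 0 -1;0 0 0 0 0 0 -1"

```text
time_s: 23.8
position: [0.4953, 0.0854, 0.0653]
tool_rot: [[-0.997, -0.083, 0.001], [-0.083, 0.997, -0.0], [-0.001, -0.0, -1.0]]
force: [-4.6, 1.0, 11.1]
gripper_width: 0.0371
```

Emit:
arm_command:
  series: "0 0 -0.001 0 0 0 -1;0 0 0 0 0 0 -1"

```text
time_s: 24.0
position: [0.4956, 0.0855, 0.0647]
tool_rot: [[-0.997, -0.083, 0.001], [-0.083, 0.997, 0.0], [-0.001, -0.0, -1.0]]
force: [-5.3, 0.3, 13.2]
gripper_width: 0.0377
```

Emit:
arm_command:
  series: "-0.001 0 0 0 0 0 -1;0 0 -0.001 0 0 0 -1;0 0 0 0 0 0 -1"

```text
time_s: 24.3
position: [0.4953, 0.0853, 0.064]
tool_rot: [[-0.997, -0.083, 0.003], [-0.083, 0.997, -0.0], [-0.003, -0.0, -1.0]]
force: [-2.7, -0.5, 11.7]
gripper_width: 0.0372
```

Emit:
arm_command:
  series: "0 0 -0.001 0 0 0 -1;0 0 0 0 0 0 -1"

```text
time_s: 24.5
position: [0.4942, 0.0854, 0.0614]
tool_rot: [[-0.997, -0.083, 0.001], [-0.083, 0.997, -0.0], [-0.001, -0.0, -1.0]]
force: [-1.5, 0.4, 2.8]
gripper_width: 0.0376
```

It gave way (force fell to 2.8 N). I continue down to the collar.

Emit:
arm_command:
  series: "0 0 -0.001 0 0 0 -1;0 0 -0.001 0 0 0 -1;0 0 -0.001 0 0 0 -1;0 0 0 0 0 0 -1"

```text
time_s: 24.9
position: [0.4932, 0.0854, 0.0562]
tool_rot: [[-0.997, -0.083, -0.0], [-0.083, 0.997, 0.0], [0.0, 0.0, -1.0]]
force: [4.8, -0.0, -9.9]
gripper_width: 0.0373
```

Emit:
arm_command:
  series: "0 0 -0.001 0 0 0 -1;0 0 -0.001 0 0 0 -1;0 0 -0.001 0 0 0 -1;0 0 0 0 0 0 -1"

```text
time_s: 25.3
position: [0.4933, 0.0853, 0.0546]
tool_rot: [[-0.997, -0.083, -0.001], [-0.083, 0.997, -0.0], [0.001, -0.0, -1.0]]
force: [-1.3, 0.2, 0.9]
gripper_width: 0.0373
```

Emit:
arm_command:
  series: "0 0 -0.001 0 0 0 -1;0 0 0 0 0 0 -1;0 0 0 0 0 0 -1"

```text
time_s: 25.6
position: [0.4935, 0.0854, 0.0535]
tool_rot: [[-0.997, -0.083, -0.0], [-0.083, 0.997, -0.0], [0.0, -0.0, -1.0]]
force: [0.4, 0.7, -0.7]
gripper_width: 0.0373
```

Emit:
arm_command:
  series: "0 0 -0.001 0 0 0 -1;0 0 0 0 0 0 -1;0 0 0 0 0 0 -1"

```text
time_s: 25.9
position: [0.4936, 0.0854, 0.0534]
tool_rot: [[-0.997, -0.083, -0.001], [-0.083, 0.997, -0.0], [0.001, -0.0, -1.0]]
force: [-4.5, 0.2, 7.2]
gripper_width: 0.0372
```

Hard stop at TCP z 0.0534, as predicted for the rim on the collar. I raise the push to about 10 N.

Emit:
arm_command:
  series: "0 0 -0.0005 0 0 0 -1;0 0 0 0 0 0 -1;0 0 0 0 0 0 -1;0 0 0 0 0 0 -1"

```text
time_s: 26.3
position: [0.4936, 0.0854, 0.0534]
tool_rot: [[-0.997, -0.083, -0.001], [-0.083, 0.997, -0.0], [0.001, -0.0, -1.0]]
force: [-5.1, -0.7, 10.3]
gripper_width: 0.0372
```

Emit:
arm_command:
  series: "0 0 0 0 0 0 -1;0 0 0 0 0 0 -1;0 0 0 0 0 0 -1"

```text
time_s: 26.6
position: [0.4937, 0.0853, 0.0534]
tool_rot: [[-0.997, -0.083, -0.001], [-0.083, 0.997, -0.0], [0.001, -0.0, -1.0]]
force: [-5.3, 0.2, 11.2]
gripper_width: 0.0374
```

Run:
```python
from h import *
from station import r,camera
for n in("side","top"):cv2.imwrite(f"pics/{n}13.png",camera(n)[:,:,::-1])
crop("pics/side13.png","pics/s15.png",200,150,300,225,8)
s=r.state();print(s["position"],s["force"])
```

```text
[0.49364063 0.08536313 0.05338797] [-6.10411633  0.67896968 10.41666486]
```

View pics/s15.png

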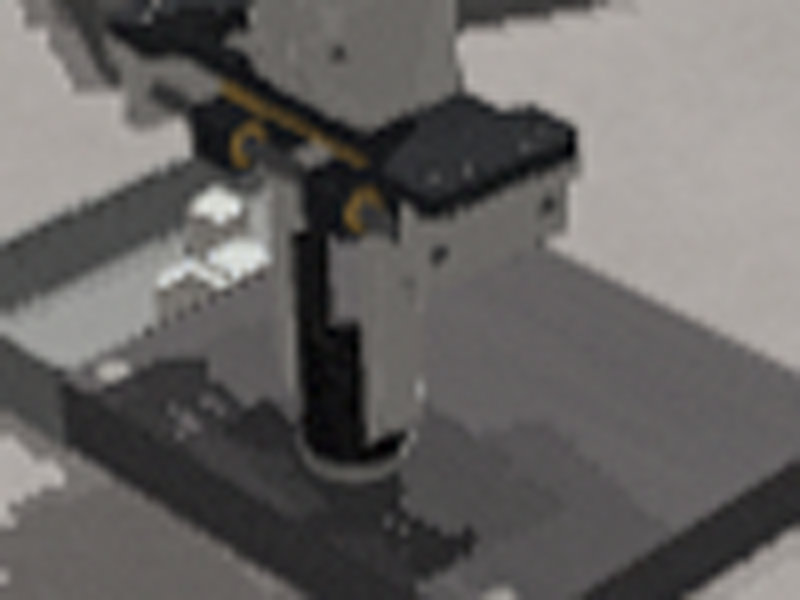

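View pics/side13.png

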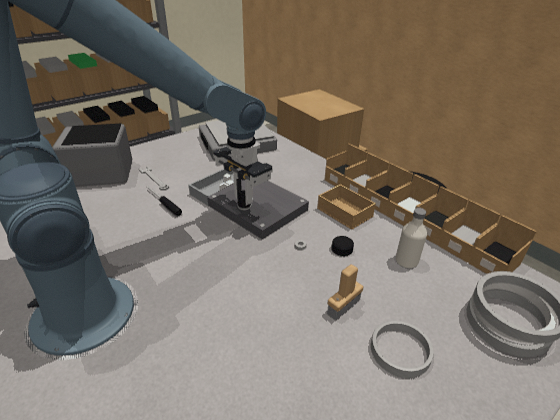

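The cap sits on the collar and holds steady at about 10.5 N. I'll ease the remaining side load a little.

Emit:
arm_command:
  series: "-0.0008 0 0 0 0 0 -1;0 0 0 0 0 0 -1;0 0 0 0 0 0 -1"

```text
time_s: 27.0
position: [0.4936, 0.0854, 0.0534]
tool_rot: [[-0.997, -0.083, 0.001], [-0.083, 0.997, -0.0], [-0.001, -0.0, -1.0]]
force: [-1.9, 0.5, 6.9]
gripper_width: 0.0371
```

Emit:
arm_command:
  series: "0 0 0 0 0 0 -1;0 0 0 0 0 0 -1;0 0 0 0 0 0 -1"

```text
time_s: 27.3
position: [0.4936, 0.0854, 0.0534]
tool_rot: [[-0.997, -0.083, 0.001], [-0.083, 0.997, -0.0], [-0.001, -0.0, -1.0]]
force: [-2.6, 0.6, 7.3]
gripper_width: 0.0374
```

Emit:
arm_command:
  series: "0 0 -0.0005 0 0 0 -1;0 0 0 0 0 0 -1;0 0 0 0 0 0 -1"

```text
time_s: 27.6
position: [0.4936, 0.0854, 0.0534]
tool_rot: [[-0.997, -0.083, 0.001], [-0.083, 0.997, -0.0], [-0.001, -0.0, -1.0]]
force: [-4.6, -0.2, 11.3]
gripper_width: 0.037
```

Emit:
arm_command:
  series: "0 0 0 0 0 0 -1;0 0 0 0 0 0 -1;0 0 0 0 0 0 -1"

```text
time_s: 27.9
position: [0.4937, 0.0853, 0.0534]
tool_rot: [[-0.997, -0.083, 0.001], [-0.083, 0.997, -0.0], [-0.001, -0.0, -1.0]]
force: [-4.0, -0.3, 11.9]
gripper_width: 0.0373
```

Emit:
arm_command:
  series: "-0.0003 0 0 0 0 0 -1;0 0 0 0 0 0 -1;0 0 0 0 0 0 -1;0 0 0 0 0 0 -1"

```text
time_s: 28.3
position: [0.4936, 0.0854, 0.0534]
tool_rot: [[-0.997, -0.083, 0.002], [-0.083, 0.997, -0.0], [-0.002, -0.0, -1.0]]
force: [-4.2, 0.3, 10.6]
gripper_width: 0.0372
```

Emit:
arm_command:
  series: "0 0 0 0 0 0 -1;0 0 0 0 0 0 -1;0 0 0 0 0 0 -1"

```text
time_s: 28.6
position: [0.4936, 0.0854, 0.0534]
tool_rot: [[-0.997, -0.083, 0.002], [-0.083, 0.997, -0.0], [-0.002, -0.0, -1.0]]
force: [-2.7, -0.0, 9.8]
gripper_width: 0.0377
```

It holds steady at about 10 N, so I hand in.

Run:
```python
from station import r
s=r.state();print(s["time_s"],s["position"],s["force"]);print(r.sign_off())
```

```text
28.6 [0.4936173  0.08535904 0.05337434] [-2.72423794 -0.04125971  9.8467009 ]
the job is handed in; nothing more can be done
None
```

I swept the three offcuts into the trough with the brush, set the brush back upright at its old spot, and pressed the narrow cap home on the stud. I handed in at 28.6 s while still gripping the cap with about 10 N downward.

- **Offcuts:** after the first sweep the angle had landed on top of the channel, so I nudged it off with the brush. The last pictures show three separate pieces on the trough floor and the bed clear. The fingers did not touch them.
- **Cap:** resistance rose to about 13 N, then gave way, and the balls drew the cap down. It stopped hard with the tool at z = 0.0534 m. That matches the rim sitting on the collar, and the side view agrees.
- **Last reading:** 9.8 N downward, with a side force of about 3 N left in x that I reduced but could not fully remove.
- **Disagreement:** the two cameras differed by 2–3 mm on the stud's position. I used their average and corrected it by feel while pressing.
- **Other things on the bench:** the last side view shows nothing visibly moved; I did not re-measure them.

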